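# Clear the water bath and hold the clamp open for a tube

### The arm

A 6-joint arm with a two-finger parallel gripper is mounted at the origin on the work surface. World frame = base frame: x ahead of the robot, y to its left, z up, the work surface at z = 0. Lengths are in m, angles in rad, forces in N, time in s.
With the tool pointing down it reaches from about 0.35 to 0.975 m from the base axis. Payload 4.9 kg.
Tool frame: the origin (TCP) lies midway between the tips of the shut fingers; the grasp point (between the pads) lies 19 mm behind it; z points along the fingers, y is the direction in which the jaws open and shut (so a half turn about z gives the same grasp; the last joint's range is limited). The gripper opens to 85 mm and grips with 20 to 120 N. Pads are 22 mm wide; open, the fingers measure 114 mm over their backs; the gripper's body (76 mm by 85 mm) begins 54 mm behind the grasp point. The pads swing forward as they close: fully open they stand 13 mm farther back than shut.
Start: joints at [1.196, 0.053, 1.613, -0, 1.476, -0.119], TCP at [0.158, 0.605, 0.231] pointing down, gripper open.
Joint ranges: [-3.01, 3.01], [-1.01, 2.22], [0.06, 2.58], [-1.02, 4.17], [0.09, 2.62], [-3.14, 3.14]. Speed limits (rad/s): [2.57, 2.57, 3.14, 3.14, 3.14, 3.14].

### API

Orientations are given as a unit quaternion [w, x, y, z].
In Python, from plant import state, grab_frame, camera_params, job_done, boxes_of gives the robot as it stands.
- The arm moves only by the tool step_arm, never from a script. Its argument "steps" is a list of rows, each a list of 4 numbers: the shift along the tool's x, y, z in mm, then the turn about the tool's z in degrees. A call has 1 to 8 rows; each row shifts and turns the pose as measured when the row begins, along the tool's axes as they then stand; what a row does not reach is not made up. A row lasts 1/10 s, in which the tool goes at most 50 mm and 8.59 degrees, less where a joint would pass 70% of its speed; a pose out of reach is approached as far as the arm can. A call is refused whole if a number of a shift passes 50 or a number of a turn 8.59, either way. A call with a gripper value outside its range is refused whole. "claw" is the opening in per cent of the stroke, from 0 (shut) to 100 (fully open), set as the call begins (left out, the last holds). The fingers move at their own pace and stop on an object; the grip force is fixed at half the most. Time passes only in rows, so rows that do not move let the fingers close. It gives the time, the measured TCP pose, the force and the opening at its end, in the units of the state.
- state(): the state, without advancing time (a new reading comes with each control period).
- grab_frame(name): name is "scene" or "top" or "wrist"; returns (picture, depth): 480x640x3 uint8, red, green, blue; 480x640 float32, m along the optical axis (not along the pixel's ray), 0 where there is no reading.
- camera_params(name): a dict with "mtx" (3x3 intrinsics, pixels), "extrinsics" (4x4, takes a point from camera to world coordinates); the wrist camera has in their place "T_tool_cam" (4x4, takes a point from camera to tool coordinates, whose origin is the TCP and whose axes are the flange's). Camera axes: x right, y down, z forward; pixel columns grow to the right and rows downward; lengths in m; the calibration is good to about 2 mm. A picture is of the moment at which its call begins: read the wrist's pose just before it. camera_params takes no time and is no camera call.
- job_done(): hands the job in, once; it reports no verdict.
Trained networks look in the newest picture that a camera, given by its name, has taken for a name from the list of things; names that differ only in an ending like _2 or _b are one class to them, and where a whole thing is asked for, a point or a joint stands for the part that bears it (a point fixed in the world has none). Each returns a list of dicts, best first, with "p" (0 to 1); they miss things now and then, are a little off and sometimes report something else, mostly with a low value. They report only what shows in the picture. A call takes as long as a camera call. They do not tell look-alikes from the thing itself.
- boxes_of(camera, label): "box" ([left, top, width, height] in pixels, round what is visible of it).
The state is a dict: "time": time; "joint_pos": joint angles; "joint_vel": joint speeds; "joint_efforts": joint torques, N m; "tool_pos": TCP position; "tool_rot": TCP orientation; "contact_force": force on the tool from outside, world axes, zero at the start; "ft_torque": the same for the moment, N m; "gripper_width": opening from 0.0 (shut) to 1.0 (fully open).
Only numpy, scipy, OpenCV 4.12 (cv2) and the standard library are available. Lean on these libraries where they do the work, as an engineer would, in place of code of your own. Each camera call takes 0.05 s, during which the arm holds its last target. There are 200 camera calls.

### The job

Get the tripod rig ready for a new boiling tube: lift the little pan off the tripod by its handle and set it down upright with its whole base on the heat mat, let go of it, then press the thumb lever of the spring clamp above the tripod in, against its spring, right up to its stop so that the jaws stand fully open. Finish while still holding the lever there, with your gripper at the lever and not between the jaws, so that a partner can put the tube in. Do not drop the pan, leave the tripod standing where it is and leave everything else on the bench alone.

Things in the scene. Friction and masses are not known exactly. Their poses are not given: they have to be found in the camera images.
- pan_center (a point): Small empty steel saucepan, 100 mm across (base 88 mm), 62 mm high, about 0.22 to 0.34 kg, standing on the tripod's gauze. This point is on its axis, 31 mm above its underside. Its z axis is the pan's axis (up); the handle points along its -x axis, roughly away from the stand's rod.
- pan_grip (a point): Gripping point on the pan's black straight level handle, 100 mm out from the pan's axis and 50 mm above the pan's underside. The handle is 18 mm wide and 12 mm high and runs from 51 to 145 mm from the axis; x axis along the handle towards the pan, z up. The pan hangs out from here, so the handle needs a firm grip.
- tripod: Light steel tripod (0.45 kg, loose) with a 120 mm square wire gauze on top; gauze surface 123 mm above the bench, three legs reaching 70 mm from its axis. Origin at its axis on the bench. The pan stands in the middle of the gauze, below the clamp's jaws.
- heat_mat: Plain grey-beige square heat-resistant mat, 180 x 180 mm, 6 mm thick, fixed to the bench, to the left or to the right of the tripod. Origin at the centre of its underside; x and y axes along its sides.
- stand: Retort stand, fixed: grey base plate 190 x 125 x 10 mm, upright steel rod 12 mm thick and 480 mm high. Origin on the rod's axis at the bench, z up. Its clamp points along its -x axis, towards the robot and over the tripod, 270 mm above the bench: an 11 mm round stem on y = 0 out to 150 mm from the rod, then the clamp's casting and jaws to 240 mm from the rod.
- clamp_arm (a joint): Angle of the clamp's sprung moving arm about an upright pivot pin (165 mm from the rod, at y = +10 mm in the stand's frame): 0 rad at rest (jaws shut, 10 mm apart), 0.42 rad at its stop, where the lever meets a small rubber buffer on the stem (jaws about 30 mm apart). A torsion spring drives it back to 0: at the thumb lever about 3.5 N to start it and 6 N at the stop. Pressing the lever towards the stem (the stand's -y) increases it.
- thumb_lever (a point): Centre of the thumb lever, an upright plate at the rear end of the moving arm, 26 mm long, 24 mm high, 4 mm thick, on the +y side of the stem. At rest it lies 110 mm from the rod towards the jaws, 34 mm to the stand's +y of the stem's axis, 270 mm up; at the stop it is about 10 mm from the stem's axis and 5 mm nearer the rod. x axis: along the moving arm.
- finger_rest (a point): Centre of the fixed finger rest of the same clamp, a like plate (26 x 24 x 4 mm) opposite the thumb lever, 110 mm from the rod, 18 mm to the stand's -y of the stem's axis, 270 mm up. Axes as those of the stand. Lever and rest measure about 57 mm over their outer faces at rest and 33 mm at the stop; they can be squeezed together, or the lever alone pushed.
- jaw_mouth (a point): Point midway between the closed jaws, 220 mm from the rod, 270 mm up, over the tripod: where the tube will go. Axes as those of the stand.
- tray: Cream dissecting tray, 260 x 190 mm, 40 mm high, fixed, on the other side from the mat. Origin at the centre of its underside.
- dish: Clear petri dish with a dark pellet, 90 mm across, 15 mm high, lying in the tray (a bystander). Origin at the centre of its underside.
- burner: Capped spirit burner, 62 mm across, 78 mm high, under the tripod (a bystander). Origin at the centre of its underside.
- tube_rack: White rack with five boiling tubes, 70 x 190 mm, 151 mm high (a bystander). Origin at the centre of its underside, long side along y.
- wash_bottle: White wash bottle, 72 mm across, 185 mm high (a bystander). Origin at the centre of its underside.
- chips_jar: Small brown jar with a black lid, 41 mm across, 52 mm high, on the stand's base plate (a bystander). Origin at the centre of its underside.
- magnifier: Round magnifying glass, 72 mm across, 14 mm high, handle 75 mm long to its -x, lying on the bench (a bystander). Origin under the lens's centre.
Mind the look-alikes: they are no part of the job. Leave any green look-alike of the part that bears pan_center alone.

How it is judged:
By the outcome, as a careful person would: the job done as asked, in the order asked, and still so for the second after the job is handed in, while the arm keeps its last pose, push and grip.
It also fails if it takes over 46 s, if anything falls off the work surface, if the arm or the gripper's body presses on something with over 40 N, if the wrist force passes 120 N, or if a joint passes its speed limit or range.

## Working session

There is one attempt and no reset: what is moved stays moved. The work goes in short steps, Python scripts to look and compute and a tool call to move; the robot and the scene stay as the last step left them, time stands still between calls to the robot, and variables do not carry over. Pictures are saved under pics/ and viewed, about 8 in all and at most 12, crops included, and the job is handed in when it is done.

Besides the shell and the picture viewer there is one more tool, called after "Emit:" by a JSON object that holds its "op" and its "data". step_arm: Moves the arm, as the interface text tells. Its arguments: {"type":"object","properties":{"steps":{"type":"array"},"claw":{"type":"number"}},"required":["steps"]}

```bash
mkdir -p pics; ls; cat > h.py <<'E'
import numpy as np, cv2
from plant import state, grab_frame, camera_params, job_done, boxes_of
from scipy.spatial.transform import Rotation as R
def save(n,im): cv2.imwrite('pics/'+n+'.png',im[:,:,::-1])
def cloud(cam,d):
    p=camera_params(cam);K=np.array(p['mtx'])
    if cam=='wrist':
        s=state();q=s['tool_rot'];T=np.eye(4);T[:3,:3]=R.from_quat([q[1],q[2],q[3],q[0]]).as_matrix();T[:3,3]=s['tool_pos'];E=T@np.array(p['T_tool_cam'])
    else:E=np.array(p['extrinsics'])
    v,u=np.mgrid[:d.shape[0],:d.shape[1]]
    P=np.stack([(u-K[0,2])/K[0,0]*d,(v-K[1,2])/K[1,1]*d,d],-1)
    W=P@E[:3,:3].T+E[:3,3]; W[d==0]=np.nan
    return W
E
python3 - <<'E'
from h import *
s=state();print({k:np.round(v,3) for k,v in s.items()})
for c in('scene','top'):
    im,d=grab_frame(c);save(c,im);np.savez(c,im=im,d=d,W=cloud(c,d))
    print(c,np.round(camera_params(c)['extrinsics'],3).tolist())
    for l in('pan_center','tripod','heat_mat','stand','thumb_lever','finger_rest','tray'):
        print(l,[(np.round(b['box']).tolist(),round(b['p'],2)) for b in boxes_of(c,l)[:3]])
E
```

```text
pics
{'time': np.float64(0.0), 'joint_pos': array([ 1.196,  0.053,  1.614,  0.   ,  1.476, -0.119]), 'joint_vel': array([-0.001, -0.   , -0.001,  0.   , -0.002,  0.001]), 'joint_efforts': array([-1.0000e-03, -3.9368e+01, -3.7018e+01, -0.0000e+00,  7.0000e-03,
        0.0000e+00]), 'tool_pos': array([0.158, 0.604, 0.23 ]), 'tool_rot': array([-0.   ,  0.128,  0.992, -0.001]), 'contact_force': array([ 0.392, -0.125, -0.693]), 'ft_torque': array([-0.024, -0.006,  0.033]), 'gripper_width': np.float64(1.001)}
scene [[0.865, 0.256, -0.432, 0.98], [0.503, -0.453, 0.736, -0.774], [-0.007, -0.854, -0.521, 0.745], [0.0, 0.0, 0.0, 1.0]]
pan_center [([295.0, 226.0, 84.0, 50.0], 0.82), ([398.0, 312.0, 22.0, 32.0], 0.69), ([98.0, 294.0, 90.0, 59.0], 0.61)]
tripod [([318.0, 254.0, 74.0, 68.0], 0.69), ([171.0, 372.0, 54.0, 43.0], 0.27)]
heat_mat [([322.0, 210.0, 68.0, 34.0], 0.94)]
stand [([344.0, 128.0, 132.0, 242.0], 0.61)]
thumb_lever [([351.0, 193.0, 64.0, 23.0], 0.75)]
finger_rest [([341.0, 125.0, 136.0, 241.0], 0.67)]
tray [([128.0, 328.0, 188.0, 145.0], 0.88)]
top [[-0.005, -0.993, 0.115, 0.339], [-1.0, 0.008, 0.023, -0.025], [-0.024, -0.115, -0.993, 1.542], [0.0, 0.0, 0.0, 1.0]]
pan_center [([282.0, 179.0, 47.0, 87.0], 0.82), ([394.0, 335.0, 79.0, 46.0], 0.76), ([291.0, 137.0, 12.0, 65.0], 0.32)]
tripod [([274.0, 178.0, 61.0, 62.0], 0.9), ([289.0, 57.0, 57.0, 148.0], 0.25)]
heat_mat [([144.0, 238.0, 76.0, 78.0], 0.73)]
stand [([288.0, 60.0, 56.0, 146.0], 0.56), ([348.0, 257.0, 28.0, 61.0], 0.43)]
thumb_lever [([290.0, 59.0, 55.0, 147.0], 0.61), ([293.0, 149.0, 7.0, 54.0], 0.5)]
finger_rest [([289.0, 59.0, 53.0, 146.0], 0.82), ([349.0, 259.0, 29.0, 58.0], 0.25)]
tray [([415.0, 185.0, 84.0, 113.0], 0.74)]
```

View pics/scene.png

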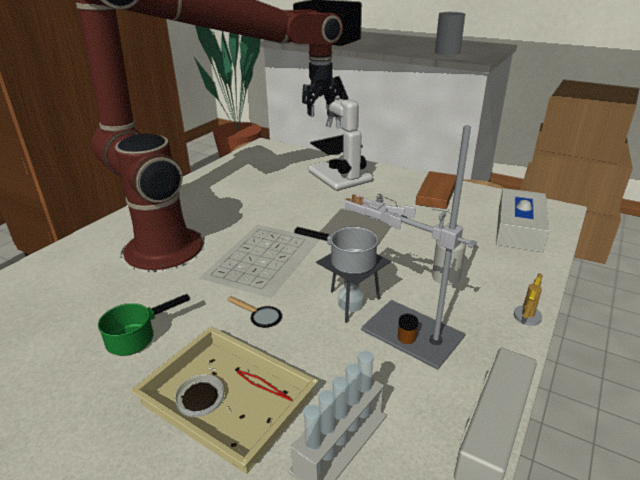

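View pics/top.png

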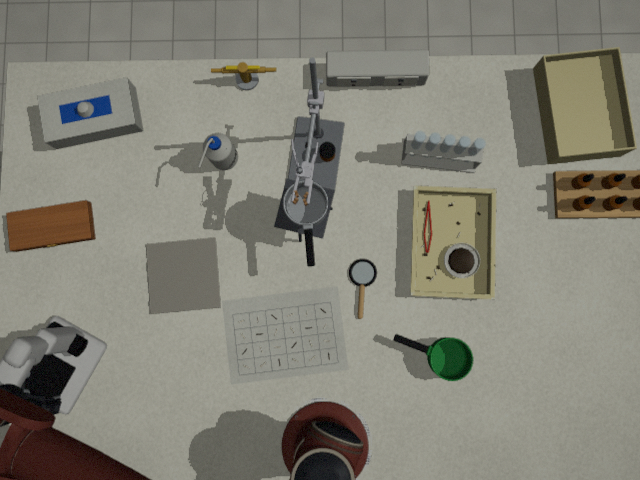

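The scene image shows the steel pan on the tripod at (353,250) with its handle end at (300,232). The clamp is above it at (385,213) and the mat is behind at (360,228). In the top image the pan is at (306,204), the handle end at (311,262) and the mat at (183,275).

Things that could be mistaken for the targets, in top pixels:
- **Pan:** the steel one at (306,204) is right; the green one at (450,358) is the look-alike.
- **Mat:** the plain grey-beige square at (183,275) is right; the printed sheet at (285,335) and the brown board at (50,226) are not.

Next I'll measure positions and check the choice in a crop.

```bash
python3 - <<'E'
from h import *
t=np.load('top.npz');s=np.load('scene.npz')
W=t['W'];im=t['im']
for n,A in(('top',t),('scene',s)):
    W=A['W'];m=np.isfinite(W[...,2])
    # rod
    r=m&(W[...,2]>.30)&(W[...,2]<.47)&(W[...,0]>.5)&(abs(W[...,1])<.25)
    P=W[r];print(n,'rod',len(P),np.median(P,0).round(4), P[:,:2].std(0))
    for lo in(.30,.34,.38,.42):
        q=P[(P[:,2]>lo)&(P[:,2]<lo+.04)]
        if len(q):print('  ',lo,len(q),np.median(q,0).round(4))
    # clamp-height pts
    c=m&(W[...,2]>.255)&(W[...,2]<.29)&(W[...,0]>.4)&(abs(W[...,1])<.25)
    P=W[c];print('clamp',len(P),P.min(0).round(3),P.max(0).round(3))
    # pan handle / rim points
    g=m&(W[...,2]>.155)&(W[...,2]<.20)&(W[...,0]>.35)&(W[...,0]<.75)&(abs(W[...,1])<.2)
    P=W[g];print('panpts',len(P),P.min(0).round(3),P.max(0).round(3))
    A_=A['im'].astype(int);dark=g&(A_.sum(-1)<120)
    P=W[dark];print('dark',len(P),P.min(0).round(3),P.max(0).round(3),np.median(P,0).round(4))
    if len(P)>5:
        l=cv2.fitLine(P[:,:2].astype(np.float32),cv2.DIST_HUBER,0,.01,.01).ravel();print('handle line',l.round(4))
    rim=g&(A_.sum(-1)>=120)&(W[...,2]>.172)
    P=W[rim]
    if len(P)>5:
        (x,y),rad=cv2.minEnclosingCircle(P[:,:2].astype(np.float32)*1000);print('rimcircle',x,y,rad,len(P),P[:,2].mean())
W=t['W'];K=im.astype(int)
mask=np.zeros(im.shape[:2],np.uint8);mask[225:325,135:232]=1
mk=((K.sum(-1)<460)&(mask>0)).astype(np.uint8)
n,lab,st,ce=cv2.connectedComponentsWithStats(mk);i=1+st[1:,4].argmax()
P=W[lab==i];print('mat',len(P),st[i],np.median(P,0));
print(cv2.minAreaRect(P[:,:2].astype(np.float32)*1000))
a=cv2.resize(t['im'][100:280,220:400],None,fx=3,fy=3,interpolation=cv2.INTER_CUBIC)
save('crop1',a)
E
```

```text
top rod 229 [0.7835 0.0106 0.3736] [0.02333212 0.00660528]
   0.3 79 [0.7688 0.0125 0.3113]
   0.34 41 [0.7842 0.0095 0.3609]
   0.38 45 [0.7838 0.01   0.4004]
   0.42 51 [0.7841 0.0103 0.4392]
clamp 1200 [ 0.555 -0.008  0.255] [0.835 0.063 0.29 ]
panpts 662 [ 0.433 -0.012  0.155] [0.627 0.088 0.194]
dark 247 [0.433 0.02  0.17 ] [0.515 0.041 0.187] [0.474  0.0294 0.1786]
handle line [0.9974 0.0727 0.4745 0.0294]
rimcircle 530.234619140625 31.543174743652344 98.1217269897461 345 0.18329404675908859
scene rod 690 [0.789  0.0064 0.3855] [0.0087667  0.00313863]
   0.3 179 [0.7874 0.0065 0.3144]
   0.34 145 [0.7895 0.0063 0.3602]
   0.38 156 [0.7893 0.0064 0.4006]
   0.42 168 [0.7892 0.0062 0.4402]
clamp 1989 [ 0.557 -0.01   0.255] [0.835 0.063 0.29 ]
panpts 1435 [ 0.432 -0.016  0.155] [0.628 0.089 0.19 ]
dark 189 [0.435 0.015 0.17 ] [0.513 0.035 0.182] [0.4757 0.0226 0.1773]
handle line [0.9958 0.0916 0.4734 0.0217]
rimcircle 529.288330078125 32.17741394042969 98.46732330322266 660 0.18022813795658807
mat 7607 [ 135  225   97  100 7607] [nan nan nan]
((nan, nan), (0.0, 0.0), 0.0)
```

View pics/crop1.png

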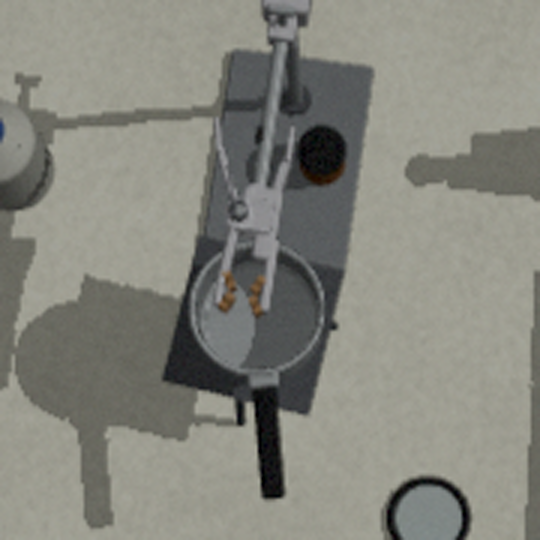

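The crop confirms the steel pan, with its rim centre at crop (258,308), i.e. top pixel (306,203). The clamp lever is on the left at about crop (222,145) and the finger rest at (291,140).

```bash
python3 - <<'E'
from h import *
from scipy.optimize import least_squares
t=np.load('top.npz');s=np.load('scene.npz')
for n,A in(('top',t),('scene',s)):
    W=A['W'];I=A['im'].astype(int);m=np.isfinite(W[...,2])
    z=W[...,2]
    r=m&(z>.176)&(z<.195)&(np.hypot(W[...,0]-.577,W[...,1]-.037)<.06)&(np.hypot(W[...,0]-.577,W[...,1]-.037)>.04)
    P=W[r]
    f=least_squares(lambda p:np.hypot(P[:,0]-p[0],P[:,1]-p[1])-p[2],[.577,.037,.049],loss='soft_l1',f_scale=.001)
    print(n,'rim',f.x.round(4),len(P),np.median(P[:,2]))
    c=m&(z>.262)&(z<.30)&(W[...,0]>.66)&(W[...,0]<.76)&(abs(W[...,1]-.025)<.06)
    P=W[c]
    for x in np.arange(.66,.76,.01):
        q=P[(P[:,0]>x)&(P[:,0]<=x+.01)];
        q=q[np.argsort(q[:,1])]
        h,e=np.histogram(q[:,1],bins=np.arange(-.035,.085,.005));print(round(x,2),h,round(q[:,2].max(),4) if len(q) else '')
W=t['W'];I=t['im'].astype(int)
K=np.zeros(W.shape[:2],bool);K[225:325,135:232]=1
mk=(K&(I.sum(-1)<400)&(abs(W[...,2])<.03)).astype(np.uint8)
mk=cv2.morphologyEx(mk,cv2.MORPH_OPEN,np.ones((5,5)))
n,lab,st,ce=cv2.connectedComponentsWithStats(mk);i=1+st[1:,4].argmax()
P=W[lab==i];print('mat',st[i],np.median(P,0),cv2.minAreaRect(P[:,:2].astype(np.float32)*1000),I[275,183],I[320,200])
E
```

```text
top rim [0.5753 0.037  0.0495] 277 0.18514163691690322
0.66 [ 0  0  0  0  0  0  0  0  5 10  1  5  8  8  0  0  0  5  8  0  0  0  0] 0.2835
0.67 [ 0  0  0  0  0  0  0  0 11  1  0  9  9  4  0  0  0  1  7  4  0  0  0] 0.2866
0.68 [ 0  0  0  0  0  0  0  0 12  0  0 12 10  8  0  0  0  0  5  4  0  0  0] 0.2854
0.69 [ 0  0  0  0  0  0  0  0  0  0  1 16  9  1  0  0  0  0  2  6  0  0  0] 0.2869
0.7 [ 0  0  0  0  0  0  0  0  0  0  5 11  4  0  0  0  0  0  0  0  0  0  0] 0.2804
0.71 [ 0  0  0  0  0  0  0  0  0  0  8 14  2  0  0  0  0  0  0  0  0  0  0] 0.2796
0.72 [ 0  0  0  0  0  0  0  0  0  0 10 13  0  0  0  0  0  0  0  0  0  0  0] 0.2806
0.73 [0 0 0 0 0 0 0 0 0 6 9 8 0 0 0 0 0 0 0 0 0 0 0] 0.2773
0.74 [0 0 0 0 0 0 0 0 0 7 8 7 0 0 0 0 0 0 0 0 0 0 0] 0.2794
0.75 [ 0  0  0  0  0  0  0  0 15 12 12 12  0  0  0  0  0  0  0  0  0  0  0] 0.2857
scene rim [0.5762 0.0362 0.049 ] 468 0.1825617152369695
0.66 [ 0  0  0  0  0  0  0  0 27 15  0  1  8  1  0  0  0 28  5  0  0  0  0] 0.2826
0.67 [ 0  0  0  0  0  0  0  1 42  4  0  3  9  0  0  0  0  6 36  6  0  0  0] 0.283
0.68 [ 0  0  0  0  0  0  0  6 40  1  4 13  7  2  0  0  0  0 38 14  0  0  0] 0.2827
0.69 [ 0  0  0  0  0  0  0  1  0  0 11 15  3  1  0  0  0  0 15 20  0  0  0] 0.2819
0.7 [ 0  0  0  0  0  0  0  0  0  0 14 12  2  0  0  0  0  0  0  0  0  0  0] 0.2778
0.71 [ 0  0  0  0  0  0  0  0  0  0 20  6  0  0  0  0  0  0  0  0  0  0  0] 0.2765
0.72 [ 0  0  0  0  0  0  0  0  0  8 17  4  0  0  0  0  0  0  0  0  0  0  0] 0.2774
0.73 [ 0  0  0  0  0  0  0  0  0 18 11  1  0  0  0  0  0  0  0  0  0  0  0] 0.2763
0.74 [ 0  0  0  0  0  0  0  0  0 25  6  0  0  0  0  0  0  0  0  0  0  0  0] 0.2767
0.75 [ 0  0  0  0  0  0  0 14 18  8  3  1  1  0  0  0  0  0  0  0  0  0  0] 0.2831
mat [ 146  237   75   77 5043] [0.42108769 0.35949377 0.00624316] ((421.9053039550781, 362.40081787109375), (182.23336791992188, 188.38714599609375), 4.869527816772461) [111 109 101] [157 157 144]
```

```bash
cat >> h.py <<'E'
def pose():
    s=state();q=s['tool_rot'];return np.array(s['tool_pos']),R.from_quat([q[1],q[2],q[3],q[0]]).as_matrix(),s
def plan(p,yaw,mx=48,mt=8.5):
    "rows to world p, with tool-y heading yaw (deg), tool down"
    P,M,s=pose();y0=np.degrees(np.arctan2(M[1,1],M[0,1]));dt=(yaw-y0+90)%180-90
    D=np.array(p)-P;n=int(np.ceil(max(np.linalg.norm(D)/mx,abs(dt)/mt,1)))
    print('t',round(s['time'],2),'pos',P.round(4),'yaw',y0.round(2),'turn',dt.round(2),'grip',round(s['gripper_width'],3),'F',np.round(s['contact_force'],1),'zdir',M[:,2].round(3))
    for i in range(n):
        print([*(R.from_euler('z',-dt*i/n,degrees=True).as_matrix().T@(M.T@D/n)*1000).round(1).tolist(),round(-dt/n,2)])
E
python3 -c "
from h import *
plan([.476,.0295,.26],94.2)"
```

```text
t 0.8 pos [0.1581 0.6047 0.2313] yaw 75.34 turn 18.86 grip 1.002 F [ 0.2 -0.   0.2] zdir [ 0.  0. -1.]
[-151.0, -158.7, -9.6, np.float64(-6.29)]
[-132.7, -174.3, -9.6, np.float64(-6.29)]
[-112.9, -187.7, -9.6, np.float64(-6.29)]
```

```bash
sed -i 's/norm(D)\/mx/norm(D)*1000\/mx/' h.py; python3 -c "
from h import *
plan([.476,.0295,.26],94.2)"
```

```text
t 0.8 pos [0.1581 0.6047 0.2313] yaw 75.34 turn 18.86 grip 1.002 F [ 0.2 -0.   0.2] zdir [ 0.  0. -1.]
[-32.4, -34.0, -2.0, np.float64(-1.35)]
[-31.6, -34.8, -2.0, np.float64(-1.35)]
[-30.7, -35.5, -2.0, np.float64(-1.35)]
[-29.9, -36.2, -2.0, np.float64(-1.35)]
[-29.0, -36.9, -2.0, np.float64(-1.35)]
[-28.2, -37.6, -2.0, np.float64(-1.35)]
[-27.3, -38.2, -2.0, np.float64(-1.35)]
[-26.4, -38.8, -2.0, np.float64(-1.35)]
[-25.4, -39.5, -2.0, np.float64(-1.35)]
[-24.5, -40.0, -2.0, np.float64(-1.35)]
[-23.6, -40.6, -2.0, np.float64(-1.35)]
[-22.6, -41.1, -2.0, np.float64(-1.35)]
[-21.6, -41.7, -2.0, np.float64(-1.35)]
[-20.6, -42.2, -2.0, np.float64(-1.35)]
```

Emit:
{"op": "step_arm", "data": {"steps": [[-32,-34,-2,-1.35],[-31,-35,-2,-1.35],[-31,-35,-2,-1.35],[-30,-36,-2,-1.35],[-29,-37,-2,-1.35],[-28,-37,-2,-1.35],[-27,-38,-2,-1.35],[-26,-39,-2,-1.35]]}}

```text
time: 1.6
tool_pos: [0.3435, 0.2711, 0.2472]
tool_rot: [0.001, 0.024, 1.0, 0.001]
contact_force: [0.3, 0.2, -0.1]
gripper_width: 1.0
```

```bash
python3 -c "
from h import *
plan([.476,.0295,.25],94.2)"
```

```text
t 1.6 pos [0.3435 0.2711 0.2472] yaw 87.27 turn 6.93 grip 1.0 F [ 0.3  0.2 -0.1] zdir [ 0.002  0.001 -1.   ]
[-24.0, -39.2, -0.5, np.float64(-1.16)]
[-23.2, -39.6, -0.5, np.float64(-1.16)]
[-22.4, -40.1, -0.5, np.float64(-1.16)]
[-21.6, -40.5, -0.5, np.float64(-1.16)]
[-20.7, -41.0, -0.5, np.float64(-1.16)]
[-19.9, -41.4, -0.5, np.float64(-1.16)]
```

Emit:
{"op": "step_arm", "data": {"steps": [[-24,-39,-1,-1.2],[-23,-40,-1,-1.2],[-22,-40,-1,-1.2],[-22,-41,-1,-1.2],[-21,-41,-1,-1.2],[-20,-41,-1,-1.2],[0,0,0,0]]}}

```text
time: 2.3
tool_pos: [0.4826, 0.0145, 0.2568]
tool_rot: [0.006, -0.038, 0.999, 0.0]
contact_force: [0.6, 0.5, -0.9]
gripper_width: 0.999
```

```bash
python3 - <<'E'
from h import *
plan([.476,.0295,.155],94.2)
im,d=grab_frame('wrist');save('w1',im);W=cloud('wrist',d)
print([(b['box'],b['p']) for b in boxes_of('wrist','pan_center')[:2]])
z=W[...,2];g=np.isfinite(z)&(z>.165)&(z<.195)&(W[...,0]>.42)&(W[...,0]<.52)&(abs(W[...,1]-.03)<.04)&(im.astype(int).sum(-1)<150)
P=W[g]
if len(P): print(len(P),P.min(0),P.max(0),cv2.fitLine(P[:,:2].astype(np.float32),cv2.DIST_HUBER,0,.01,.01).ravel())
z0=np.isfinite(z)&(z>.17)&(z<.195)&(W[...,0]>.52);P=W[z0]
if len(P): print('pan',len(P),P.min(0),P.max(0))
E
```

```text
t 2.3 pos [0.4826 0.0145 0.2568] yaw 94.41 turn -0.21 grip 0.999 F [ 0.6  0.5 -0.9] zdir [ 0.012  0.001 -1.   ]
[2.2, 5.1, 33.9, np.float64(0.07)]
[2.2, 5.1, 33.9, np.float64(0.07)]
[2.2, 5.1, 33.9, np.float64(0.07)]
[([265.2, 165.2, 151.6, 270.0], 0.64)]
3795 [0.42875057 0.01985986 0.16728412] [0.51459543 0.04507065 0.18020519] [0.99589574 0.0905079  0.46928734 0.03137879]
pan 4707 [ 0.52007376 -0.01059433  0.17000688] [0.62221235 0.09190005 0.18710188]
```

View pics/w1.png

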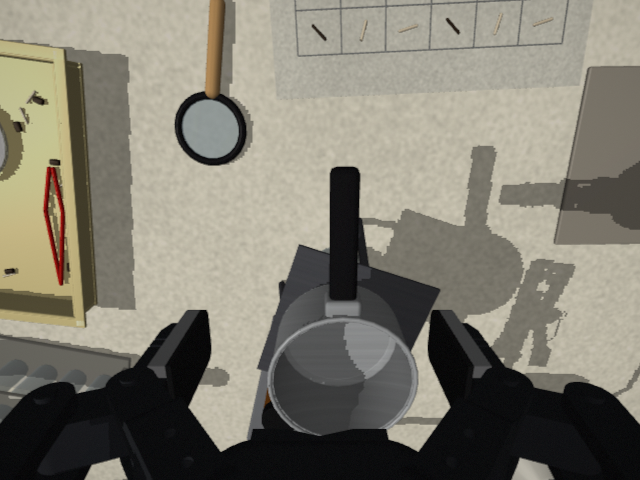

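The wrist picture shows the black handle running from (344,170) to (344,300), between the open fingers, with the steel pan at (343,375). I'll descend.

Emit:
{"op": "step_arm", "data": {"steps": [[4,9,20,0],[3,7,20,0],[0,0,20,0],[0,0,20,0],[0,0,0,0]]}}

```text
time: 2.9
tool_pos: [0.4715, 0.0407, 0.1754]
tool_rot: [0.007, -0.044, 0.999, 0.002]
contact_force: [-0.6, -0.7, -0.2]
gripper_width: 1.001
```

```bash
python3 -c "
from h import *
plan([.475,.031,.155],94.6)"
```

```text
t 2.9 pos [0.4715 0.0407 0.1754] yaw 95.09 turn -0.49 grip 1.001 F [-0.6 -0.7 -0.2] zdir [ 0.014  0.006 -1.   ]
[-2.3, -10.1, 20.4, np.float64(0.49)]
```

Emit:
{"op": "step_arm", "data": {"steps": [[-2,-8,15,0],[0,0,0,0],[0,0,0,0]]}}

```text
time: 3.2
tool_pos: [0.4749, 0.0345, 0.1615]
tool_rot: [0.008, -0.046, 0.999, 0.002]
contact_force: [0.4, 0.6, -0.4]
gripper_width: 0.996
```

```bash
python3 -c "
from h import *
plan([.475,.031,.155],94.6)"
```

```text
t 3.2 pos [0.4749 0.0345 0.1615] yaw 95.3 turn -0.7 grip 0.996 F [ 0.4  0.6 -0.4] zdir [ 0.017  0.006 -1.   ]
[0.4, -3.5, 6.4, np.float64(0.7)]
```

Emit:
{"op": "step_arm", "data": {"steps": [[0,-3,6,0.7],[0,0,0,0],[0,0,0,0]]}}

```text
time: 3.5
tool_pos: [0.4765, 0.031, 0.1569]
tool_rot: [0.01, -0.039, 0.999, 0.002]
contact_force: [1.1, -0.0, 0.0]
gripper_width: 1.003
```

```bash
python3 - <<'E'
from h import *
plan([.475,.031,.155],94.6)
im,d=grab_frame('wrist');W=cloud('wrist',d)
z=W[...,2];g=np.isfinite(z)&(z>.172)&(z<.195)&(W[...,0]>.42)&(W[...,0]<.50)&(abs(W[...,1]-.03)<.02)&(im.astype(int).sum(-1)<150)
P=W[g]
print(len(P),P.min(0),P.max(0),np.median(P,0),cv2.fitLine(P[:,:2].astype(np.float32),cv2.DIST_HUBER,0,.01,.01).ravel())
E
```

```text
t 3.5 pos [0.4765 0.031  0.1569] yaw 94.51 turn 0.09 grip 1.003 F [ 1.1 -0.   0. ] zdir [ 0.02   0.005 -1.   ]
[1.6, 0.1, 1.9, np.float64(-0.09)]
8401 [0.42943382 0.01780061 0.17201132] [0.49999806 0.04087359 0.17979571] [0.46024435 0.02877124 0.17734412] [0.9961613  0.08753692 0.4617381  0.02880358]
```

Emit:
{"op": "step_arm", "data": {"steps": [[0,-1,3,0],[0,0,0,0],[0,0,0,0],[0,0,0,0],[0,0,0,0],[0,0,0,0],[0,0,0,0],[0,0,0,0]], "claw": 0}}

```text
time: 4.35
tool_pos: [0.477, 0.0298, 0.1544]
tool_rot: [0.01, -0.039, 0.999, 0.002]
contact_force: [-0.1, -1.0, -0.4]
gripper_width: 0.199
```

Emit:
{"op": "step_arm", "data": {"steps": [[0,0,-8,0],[0,0,-10,0],[0,0,-12,0],[0,0,-10,0],[0,0,0,0]]}}

```text
time: 4.85
tool_pos: [0.4739, 0.0298, 0.1955]
tool_rot: [0.007, -0.039, 0.999, 0.002]
contact_force: [0.5, 0.4, -4.2]
gripper_width: 0.197
```

```bash
python3 - <<'E'
from h import *
plan([.33,.33,.2],94.6)
im,d=grab_frame('scene');save('lift',cv2.resize(im[150:350,230:480],None,fx=2.4,fy=2.4))
W=cloud('scene',d);z=W[...,2]
r=np.isfinite(z)&(z>.18)&(z<.24)&(np.hypot(W[...,0]-.577,W[...,1]-.037)<.058);P=W[r]
for a in range(0,360,45):
    q=P[abs((np.degrees(np.arctan2(P[:,1]-.037,P[:,0]-.577))-a+180)%360-180)<20];print(a,len(q),np.percentile(q[:,2],95).round(4) if len(q) else '')
E
```

```text
t 4.85 pos [0.4739 0.0298 0.1955] yaw 94.51 turn 0.09 grip 0.197 F [ 0.5  0.4 -4.2] zdir [ 0.014  0.006 -1.   ]
[17.1, 44.4, -0.7, np.float64(-0.01)]
[17.1, 44.4, -0.7, np.float64(-0.01)]
[17.1, 44.4, -0.7, np.float64(-0.01)]
[17.1, 44.4, -0.7, np.float64(-0.01)]
[17.1, 44.4, -0.7, np.float64(-0.01)]
[17.1, 44.4, -0.7, np.float64(-0.01)]
[17.1, 44.4, -0.7, np.float64(-0.01)]
0 116 0.2244
45 51 0.2254
90 209 0.2204
135 283 0.2253
180 113 0.226
225 117 0.2253
270 269 0.2245
315 264 0.2239
```

View pics/lift.png

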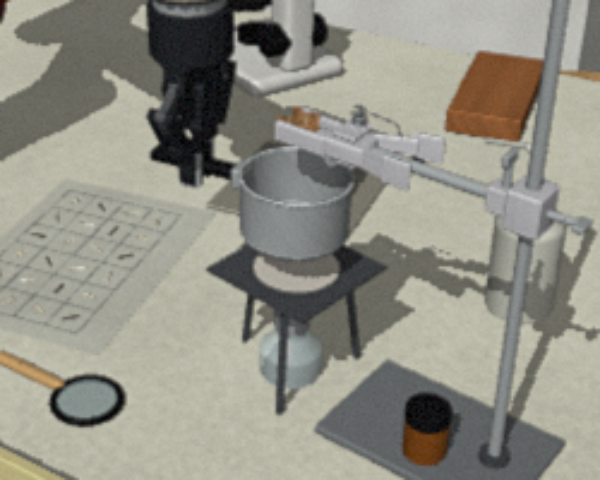

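The crop shows the pan lifted level, base about 41 mm above the gauze, tripod undisturbed, and the rim below the jaws. I'll carry it left to the mat.

Emit:
{"op": "step_arm", "data": {"steps": [[10,10,0,0],[15,25,0,0],[15,36,0,0],[15,40,0,0],[15,40,0,0],[15,40,0,0],[14,36,0,0],[10,28,0,0]]}}

```text
time: 5.7
tool_pos: [0.3347, 0.283, 0.191]
tool_rot: [0.003, -0.035, 0.999, 0.004]
contact_force: [0.9, 0.1, -3.2]
gripper_width: 0.198
```

```bash
python3 - <<'E'
from h import *
plan([.322,.355,.08],94.6,30)
E
```

```text
t 5.7 pos [0.3347 0.283  0.191 ] yaw 94.02 turn 0.58 grip 0.198 F [ 0.9  0.1 -3.2] zdir [ 0.006  0.007 -1.   ]
[1.7, 14.4, 22.3, np.float64(-0.12)]
[1.6, 14.4, 22.3, np.float64(-0.12)]
[1.6, 14.4, 22.3, np.float64(-0.12)]
[1.6, 14.4, 22.3, np.float64(-0.12)]
[1.6, 14.4, 22.3, np.float64(-0.12)]
```

Emit:
{"op": "step_arm", "data": {"steps": [[2,18,16,0],[2,15,22,0],[1,12,22,0],[1,8,22,0],[0,4,18,0],[0,0,10,0],[0,0,0,0],[0,0,0,0]]}}

```text
time: 6.5
tool_pos: [0.3137, 0.3467, 0.0761]
tool_rot: [-0.0, -0.04, 0.999, 0.005]
contact_force: [0.3, 0.4, -2.6]
gripper_width: 0.197
```

```bash
python3 - <<'E'
from h import *
plan([.322,.355,.0374],94.6,10)
from scipy.optimize import least_squares
for c in('scene','top'):
    im,d=grab_frame(c);W=cloud(c,d);z=W[...,2];P0=pose()[0]
    cx=P0[:2]+[.099,.007]
    r0=np.hypot(W[...,0]-cx[0],W[...,1]-cx[1]);zt=P0[2]+.0305
    r=np.isfinite(z)&(abs(z-zt)<.012)&(r0>.038)&(r0<.06);P=W[r]
    f=least_squares(lambda p:np.hypot(P[:,0]-p[0],P[:,1]-p[1])-p[2],[*cx,.049],loss='soft_l1',f_scale=.001)
    print(c,len(P),cx,f.x.round(4),zt,np.median(P[:,2]),np.percentile(P[:,2],98))
    if c=='top':
        A=np.c_[P[:,:2],np.ones(len(P))];print(np.linalg.lstsq(A,P[:,2],rcond=None)[0])
E
```

```text
t 6.5 pos [0.3137 0.3467 0.0761] yaw 94.63 turn -0.03 grip 0.197 F [ 0.3  0.4 -2.6] zdir [-0.001  0.01  -1.   ]
[-1.8, 1.5, 7.8, np.float64(0.01)]
[-1.8, 1.5, 7.8, np.float64(0.01)]
[-1.8, 1.5, 7.8, np.float64(0.01)]
[-1.8, 1.5, 7.8, np.float64(0.01)]
[-1.8, 1.5, 7.8, np.float64(0.01)]
scene 186 [0.41274138 0.35363574] [0.413  0.3535 0.049 ] 0.1067684676127159 0.10148158959720482 0.10709246461416524
top 252 [0.41317249 0.35382906] [0.413  0.3531 0.0494] 0.10719697703300408 0.10281956434432327 0.11065886356027534
[-0.0206297  -0.01390473  0.11624296]
```

Emit:
{"op": "step_arm", "data": {"steps": [[-4,4,8,0],[-3,3,8,0],[-1,0,8,0],[0,0,6,0],[0,0,3,0],[0,0,0,0],[0,0,0,0]]}}

```text
time: 7.3
tool_pos: [0.3243, 0.3562, 0.0431]
tool_rot: [0.002, -0.039, 0.999, 0.006]
contact_force: [-0.2, 0.1, -3.1]
gripper_width: 0.196
```

Emit:
{"op": "step_arm", "data": {"steps": [[0,0,4,0],[0,0,0,0],[0,0,1,0],[0,0,0,0]]}}

```text
time: 7.7
tool_pos: [0.3255, 0.3572, 0.0398]
tool_rot: [0.003, -0.04, 0.999, 0.007]
contact_force: [-1.6, -1.1, -1.0]
gripper_width: 0.195
```

Emit:
{"op": "step_arm", "data": {"steps": [[0,0,2,0],[0,0,1,0],[0,0,0,0]]}}

```text
time: 8.0
tool_pos: [0.3263, 0.358, 0.0382]
tool_rot: [0.004, -0.04, 0.999, 0.008]
contact_force: [-1.2, -0.8, 1.6]
gripper_width: 0.196
```

Emit:
{"op": "step_arm", "data": {"steps": [[0,0,1,0],[0,0,0,0]], "claw": 30}}

```text
time: 8.2
tool_pos: [0.3272, 0.3586, 0.0376]
tool_rot: [0.006, -0.04, 0.999, 0.009]
contact_force: [0.2, -1.1, -0.6]
gripper_width: 0.303
```

Emit:
{"op": "step_arm", "data": {"steps": [[0,0,0,0],[0,0,0,0],[0,0,0,0],[0,0,0,0]], "claw": 70}}

```text
time: 8.6
tool_pos: [0.3278, 0.3588, 0.0377]
tool_rot: [0.006, -0.04, 0.999, 0.009]
contact_force: [-0.1, 0.3, -0.7]
gripper_width: 0.699
```

Emit:
{"op": "step_arm", "data": {"steps": [[0,0,-10,0],[0,0,-30,0],[0,0,-45,0],[0,0,-45,0],[0,0,-45,0],[0,0,-45,0],[0,0,-45,0],[0,0,-40,0]], "claw": 100}}

```text
time: 9.4
tool_pos: [0.3205, 0.3501, 0.3508]
tool_rot: [0.001, -0.04, 0.999, 0.005]
contact_force: [0.5, 0.1, -0.3]
gripper_width: 0.999
```

```bash
python3 - <<'E'
from h import *
from scipy.optimize import least_squares
plan([.68,.035,.40],97.5)
for c in('scene','top'):
    im,d=grab_frame(c);W=cloud(c,d);z=W[...,2];np.savez(c+'2',im=im,d=d,W=W)
    cx=[.425,.364]
    r0=np.hypot(W[...,0]-cx[0],W[...,1]-cx[1])
    r=np.isfinite(z)&(abs(z-.066)<.01)&(r0>.035)&(r0<.065);P=W[r]
    f=least_squares(lambda p:np.hypot(P[:,0]-p[0],P[:,1]-p[1])-p[2],[*cx,.049],loss='soft_l1',f_scale=.001)
    print(c,len(P),f.x.round(4),np.median(P[:,2]),np.percentile(P[:,2],98))
    A=np.c_[P[:,:2]-P[:,:2].mean(0),np.ones(len(P))];print(np.linalg.lstsq(A,P[:,2],rcond=None)[0])
    save('after_'+c,im)
    # stem axis fit: along x bins, points above .272
    if c=='top':
        q=np.isfinite(z)&(z>.268)&(z<.283)&(W[...,0]>.697)&(W[...,0]<.748)&(W[...,1]>0)&(W[...,1]<.05);P=W[q];print('stem',cv2.fitLine(P[:,:2].astype(np.float32),cv2.DIST_HUBER,0,.01,.01).ravel())
E
```

```text
t 9.4 pos [0.3205 0.3501 0.3508] yaw 94.56 turn 2.94 grip 0.999 F [ 0.5  0.1 -0.3] zdir [ 0.002  0.011 -1.   ]
[-30.3, -31.1, -4.7, np.float64(-0.27)]
[-30.2, -31.2, -4.7, np.float64(-0.27)]
[-30.0, -31.4, -4.7, np.float64(-0.27)]
[-29.9, -31.5, -4.7, np.float64(-0.27)]
[-29.7, -31.7, -4.7, np.float64(-0.27)]
[-29.6, -31.8, -4.7, np.float64(-0.27)]
[-29.4, -31.9, -4.7, np.float64(-0.27)]
[-29.3, -32.1, -4.7, np.float64(-0.27)]
[-29.1, -32.2, -4.7, np.float64(-0.27)]
[-29.0, -32.4, -4.7, np.float64(-0.27)]
[-28.8, -32.5, -4.7, np.float64(-0.27)]
scene 155 [0.4247 0.3684 0.0526] 0.06285357550783643 0.07189032443150059
[-0.02447059 -0.04073605  0.0635534 ]
top 337 [0.4244 0.364  0.0494] 0.06737754334830881 0.0745332533002724
[ 0.02220153 -0.00934689  0.06655739]
stem [ 0.9867611  -0.16218054  0.7223529   0.01974359]
```

View pics/after_scene.png

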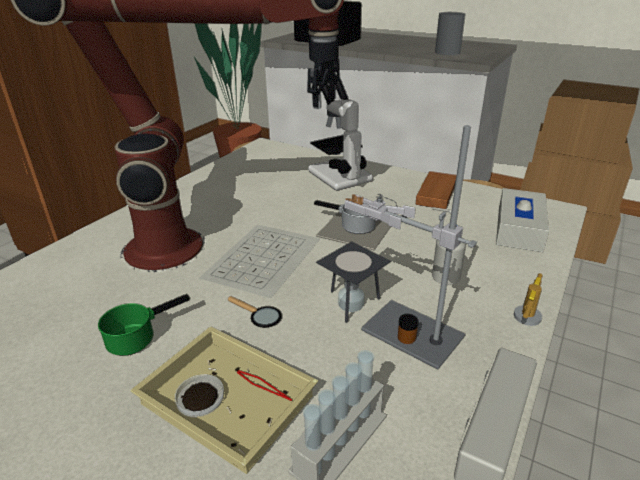

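The pan stands upright on the mat at (360,215), released, and the tripod is in place at (352,270). Stem yaw is about 8.5°, so the tool y-axis heading should be 81.5°.

```bash
python3 - <<'E'
from h import *
plan([.684,.034,.38],81.5,45)
E
```

```text
t 9.5 pos [0.3224 0.3517 0.3565] yaw 94.57 turn -13.07 grip 1.002 F [-0.3 -0.5  0.5] zdir [ 0.011  0.018 -1.   ]
[-30.5, -31.4, -2.3, np.float64(1.19)]
[-31.1, -30.7, -2.3, np.float64(1.19)]
[-31.8, -30.1, -2.3, np.float64(1.19)]
[-32.4, -29.4, -2.3, np.float64(1.19)]
[-33.0, -28.7, -2.3, np.float64(1.19)]
[-33.6, -28.0, -2.3, np.float64(1.19)]
[-34.2, -27.3, -2.3, np.float64(1.19)]
[-34.7, -26.6, -2.3, np.float64(1.19)]
[-35.3, -25.9, -2.3, np.float64(1.19)]
[-35.8, -25.2, -2.3, np.float64(1.19)]
[-36.3, -24.4, -2.3, np.float64(1.19)]
```

Emit:
{"op": "step_arm", "data": {"steps": [[-30,-31,-3,1.2],[-31,-31,-3,1.2],[-32,-30,-3,1.2],[-32,-29,-3,1.2],[-33,-29,-3,1.2],[-34,-28,-3,1.2],[-34,-27,-3,1.2],[0,0,0,0]]}}

```text
time: 10.3
tool_pos: [0.5575, 0.1431, 0.3799]
tool_rot: [0.007, 0.033, 0.999, 0.011]
contact_force: [-0.5, 0.6, 0.2]
gripper_width: 0.999
```

```bash
python3 - <<'E'
from h import *
plan([.684,.034,.38],81.5,40)
E
```

```text
t 10.3 pos [0.5575 0.1431 0.3799] yaw 86.22 turn -4.72 grip 0.999 F [-0.5  0.6  0.2] zdir [ 0.015  0.022 -1.   ]
[-26.7, -20.1, -0.1, np.float64(0.94)]
[-27.0, -19.7, -0.1, np.float64(0.94)]
[-27.3, -19.2, -0.1, np.float64(0.94)]
[-27.7, -18.8, -0.1, np.float64(0.94)]
[-28.0, -18.3, -0.1, np.float64(0.94)]
```

Emit:
{"op": "step_arm", "data": {"steps": [[-27,-20,0,1],[-27,-20,0,1],[-26,-18,0,1],[-20,-15,0,1],[-12,-10,0,0.7],[0,0,0,0],[0,0,0,0]]}}

```text
time: 11.0
tool_pos: [0.6617, 0.0478, 0.3775]
tool_rot: [0.004, 0.075, 0.997, 0.013]
contact_force: [0.6, 0.5, 0.5]
gripper_width: 0.996
```

```bash
python3 - <<'E'
from h import *
plan([.684,.034,.38],81.5,40)
im,d=grab_frame('wrist');save('w2',im);W=cloud('wrist',d);plan([.684,.034,.38],81.5,40)
z=W[...,2]
c=np.isfinite(z)&(z>.262)&(z<.30)&(W[...,0]>.64)&(W[...,0]<.76)&(abs(W[...,1]-.025)<.06);P=W[c]
for x in np.arange(.65,.76,.01):
    q=P[(P[:,0]>x)&(P[:,0]<=x+.01)]
    print(round(x,2),np.histogram(q[:,1],bins=np.arange(-.015,.085,.005))[0])
E
```

```text
t 11.0 pos [0.6617 0.0478 0.3775] yaw 81.41 turn 0.09 grip 0.996 F [0.6 0.5 0.5] zdir [ 0.01   0.025 -1.   ]
[-24.1, -10.2, -2.6, np.float64(-0.09)]
t 11.05 pos [0.6616 0.0479 0.3776] yaw 81.43 turn 0.07 grip 0.996 F [ 1.3  0.5 -0.2] zdir [ 0.01   0.024 -1.   ]
[-24.3, -10.4, -2.5, np.float64(-0.07)]
0.65 [  0   0   0   0   0  43 100   9  75 106  47   0   0  63  96   0   0   0
   0]
0.66 [  0   0   0   0   5 103  33   5  93 102  11   0   0   2  89  47   0   0
   0]
0.67 [  0   0   0   0  29  92   0  30  94 105   1   0   0   0  34  77   0   0
   0]
0.68 [ 0  0  0  0 39 50  0 54 90 93  8  0  0  0  2 76  0  0  0]
0.69 [ 0  0  0  0  0  0  1 77 96 22  0  0  0  0  0 39  0  0  0]
0.7 [ 0  0  0  0  0  0 22 83 81  0  0  0  0  0  0  0  0  0  0]
0.71 [ 0  0  0  0  0  0 36 83 63  0  0  0  0  0  0  0  0  0  0]
0.72 [ 0  0  0  0  0  1 65 81 34  0  0  0  0  0  0  0  0  0  0]
0.73 [ 0  0  0  0  0  5 80 79  4  0  0  0  0  0  0  0  0  0  0]
0.74 [ 0  0  0  0  0 27 76 57  0  0  0  0  0  0  0  0  0  0  0]
0.75 [  0   0   0   0  87 119 108 130  45   0   0   0   0   0   0   0   0   0
   0]
```

View pics/w2.png

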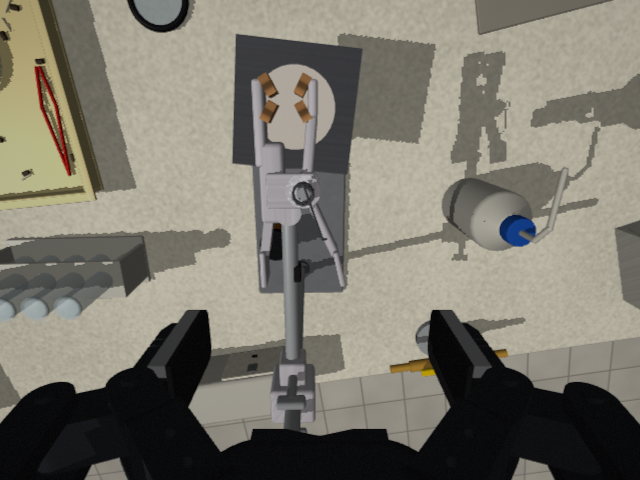

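The wrist picture shows the stem from (290,215) to (293,350), the finger rest at (264,270) and the lever at (335,265), all inside the open fingers' span. Straddling both and squeezing should work.

Emit:
{"op": "step_arm", "data": {"steps": [[-12,-6,10,0],[-10,-4,15,0],[-2,0,15,0],[0,0,0,0],[0,0,0,0]]}}

```text
time: 11.55
tool_pos: [0.6842, 0.0372, 0.3332]
tool_rot: [0.003, 0.073, 0.997, 0.013]
contact_force: [0.2, 0.4, 0.4]
gripper_width: 1.0
```

```bash
python3 - <<'E'
from h import *
plan([.684,.0355,.25],81.2,40)
E
```

```text
t 11.55 pos [0.6842 0.0372 0.3332] yaw 81.64 turn -0.44 grip 1.0 F [0.2 0.4 0.4] zdir [ 0.008  0.025 -1.   ]
[0.1, -1.3, 27.7, np.float64(0.15)]
[0.1, -1.3, 27.7, np.float64(0.15)]
[0.1, -1.3, 27.7, np.float64(0.15)]
```

Emit:
{"op": "step_arm", "data": {"steps": [[0,-1,20,0.4],[0,-1,20,0],[0,-1,15,0],[0,0,0,0],[0,0,0,0]]}}

```text
time: 12.05
tool_pos: [0.6846, 0.0363, 0.2783]
tool_rot: [0.005, 0.076, 0.997, 0.013]
contact_force: [-0.3, -0.4, 0.2]
gripper_width: 1.0
```

```bash
python3 - <<'E'
from h import *
plan([.684,.0355,.25],81.2,40)
im,d=grab_frame('scene');save('sq1',cv2.resize(im[130:290,320:500],None,fx=3,fy=3))
E
```

```text
t 12.05 pos [0.6846 0.0363 0.2783] yaw 81.29 turn -0.09 grip 1.0 F [-0.3 -0.4  0.2] zdir [ 0.011  0.025 -1.   ]
[0.7, -1.7, 28.3, np.float64(0.09)]
```

View pics/sq1.png

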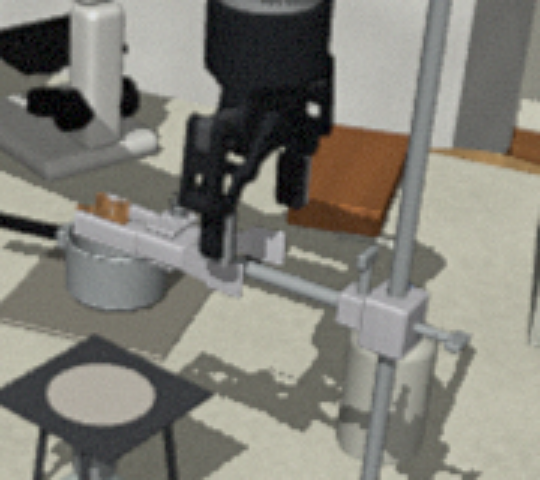

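The crop shows the near finger outside the finger rest at (225,265) and the far one beyond the lever at (270,245), both clear and well away from the jaws. I'll go down the rest of the way.

Emit:
{"op": "step_arm", "data": {"steps": [[0,-1,15,0],[0,-1,12,0],[0,0,0,0],[0,0,0,0]]}}

```text
time: 12.5
tool_pos: [0.6855, 0.0349, 0.2515]
tool_rot: [0.006, 0.076, 0.997, 0.013]
contact_force: [1.2, -0.9, -0.2]
gripper_width: 1.003
```

```bash
python3 - <<'E'
from h import *
plan([.682,.0235,.25],81.2,40)
E
```

```text
t 12.5 pos [0.6855 0.0349 0.2515] yaw 81.3 turn -0.1 grip 1.003 F [ 1.2 -0.9 -0.2] zdir [ 0.015  0.025 -1.   ]
[1.8, -11.8, 1.1, np.float64(0.1)]
```

Emit:
{"op": "step_arm", "data": {"steps": [[1,-6,0,0],[1,-5,1,0],[0,0,0,0],[0,0,0,0]], "claw": 85}}

```text
time: 12.9
tool_pos: [0.6825, 0.0253, 0.251]
tool_rot: [0.008, 0.075, 0.997, 0.015]
contact_force: [2.5, 4.0, -1.8]
gripper_width: 0.848
```

Emit:
{"op": "step_arm", "data": {"steps": [[0,0,0,0],[0,0,0,0],[0,0,0,0],[0,0,0,0]], "claw": 55}}

```text
time: 13.3
tool_pos: [0.6835, 0.0279, 0.2532]
tool_rot: [0.01, 0.075, 0.997, 0.017]
contact_force: [1.3, 4.7, -0.7]
gripper_width: 0.548
```

```bash
python3 - <<'E'
from h import *
plan([.682,.0235,.25],81.2,40)
E
```

```text
t 13.3 pos [0.6835 0.0279 0.2532] yaw 81.46 turn -0.26 grip 0.548 F [ 1.3  4.7 -0.7] zdir [ 0.022  0.033 -0.999]
[0.9, -4.7, 3.0, np.float64(0.26)]
```

Emit:
{"op": "step_arm", "data": {"steps": [[0,-5,3,0],[0,-2,1,0],[0,-1,1,0],[0,-1,0,0],[0,0,0,0]], "claw": 20}}

```text
time: 13.8
tool_pos: [0.6839, 0.0235, 0.2527]
tool_rot: [0.013, 0.075, 0.997, 0.02]
contact_force: [1.0, 2.3, 0.3]
gripper_width: 0.377
```

```bash
python3 - <<'E'
from h import *
plan([.682,.0235,.25],81.2,40)
E
```

```text
t 13.8 pos [0.6839 0.0235 0.2527] yaw 81.42 turn -0.22 grip 0.377 F [1.  2.3 0.3] zdir [ 0.029  0.038 -0.999]
[2.0, -0.4, 2.6, np.float64(0.22)]
```

Emit:
{"op": "step_arm", "data": {"steps": [[0,0,0,0],[0,0,0,0],[0,0,0,0]], "claw": 0}}

```text
time: 14.1
tool_pos: [0.6839, 0.0235, 0.2526]
tool_rot: [0.013, 0.075, 0.997, 0.019]
contact_force: [1.9, 5.6, -0.9]
gripper_width: 0.376
```

```bash
python3 - <<'E'
from h import *
plan([.682,.0235,.25],81.2,40)
im,d=grab_frame('scene');a=cv2.resize(im[130:290,320:500],None,fx=2.2,fy=2.2)
im2,d2=grab_frame('top');W=cloud('top',d2);b=cv2.resize(im2[140:300,130:350],None,fx=1.8,fy=2.2)
save('fin',np.hstack([a,b]))
z=W[...,2]
for x in(.555,.565,.575,.585):
    c=np.isfinite(z)&(z>.25)&(z<.3)&(abs(W[...,0]-x)<.005)&(abs(W[...,1]-.04)<.06);print(x,np.histogram(W[c][:,1],bins=np.arange(0,.09,.005))[0])
E
```

```text
t 14.1 pos [0.6839 0.0235 0.2526] yaw 81.36 turn -0.16 grip 0.376 F [ 1.9  5.6 -0.9] zdir [ 0.029  0.036 -0.999]
[2.0, -0.4, 2.6, np.float64(0.16)]
0.555 [0 0 0 0 0 0 0 0 0 0 0 0 0 0 0 0 0]
0.565 [0 0 0 0 0 0 0 0 0 0 0 0 0 0 0 0 0]
0.575 [0 0 0 0 0 0 0 0 0 0 0 0 0 0 0 0 0]
0.585 [0 0 0 0 0 0 0 0 0 0 0 0 0 0 0 0 0]
```

View pics/fin.png

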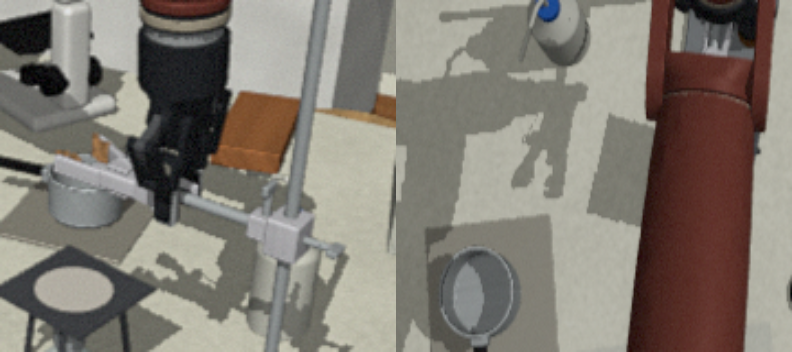

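```bash
python3 - <<'E'
from h import *
im,d=grab_frame('scene');W1=cloud('scene',d);W0=np.load('scene.npz')['W']
for n,W in(('rest',W0),('now',W1)):
    z=W[...,2]
    for x in(.56,.57,.58,.60):
        c=np.isfinite(z)&(z>.255)&(z<.3)&(abs(W[...,0]-x)<.005)&(abs(W[...,1]-.045)<.05);print(n,x,np.histogram(W[c][:,1],bins=np.arange(.015,.095,.005))[0])
print(state()['gripper_width'])
E
```

```text
rest 0.56 [ 0 16 12  5  3  0  0  6  9  0  0  0  0  0  0]
rest 0.57 [ 0 19 14  8  3  0  4 13  8  1  0  0  0  0  0]
rest 0.58 [ 2 30 10  3  1  0 12 24  4  1  0  0  0  0  0]
rest 0.6 [23 14  4  4  1  0  5 12  0  0  0  0  0  0  0]
now 0.56 [ 0 12 15  7  3  0  0  0  0  0  0  0  0  0  0]
now 0.57 [ 0 25 10  5  4  0  0  0  0  0  0  7  5  4  2]
now 0.58 [ 4 27  5  5  0  0  0  0  0  0 12 15  3  5  1]
now 0.6 [25 13  6  3  1  0  0  0  0  6 14  3  0  0  0]
0.3729000767142156
```

The moving jaw has swung out about 20 mm, from a 10 mm gap to about 30 mm, so the lever is at its stop.

```bash
python3 -c "
from plant import *
print(job_done())"
```

```text
the job is handed in; nothing more can be done
None
```

I lifted the steel pan off the tripod by its handle, set it upright on the plain mat and let go. I then squeezed the thumb lever against the finger rest up to its stop and handed the job in at about 14 s, still holding it there.

- **Pan:** after release its centre was at about (0.424, 0.364), within about 3 mm of the mat's centre. The tripod looked unmoved in the last pictures.
- **Clamp:** the gripper stalled at about 32 mm, against about 33 mm expected at the stop. The moving jaw had shifted about 20 mm, so the gap is about 30 mm. The gripper was at the lever, well clear of the jaws.
- **Disagreements:** the last top view of the jaws was hidden by the arm, so the jaw gap comes from the scene camera only. The two cameras' rim-tilt fits after placing differed by a few degrees. The scene view was partly blocked by the clamp, and the pan looked upright in both pictures. The tool also leaned about 2.5° while squeezing, with a side force of up to about 6 N.

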